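# Press the blow nozzle onto the air post and open the valve

### The arm

A 6-joint arm with a two-finger parallel gripper is mounted at the origin on a cart in front of the work surface, level with it; the furniture and walls round the work are solid. World frame = base frame: x ahead of the robot, y to its left, z up, the work surface at z = 0. Lengths are in mm, angles in rad, forces in N, time in s.
With the tool pointing down it reaches from about 275 to 725 mm from the base axis. Payload 5.6 kg.
Tool frame: the origin (TCP) lies midway between the tips of the shut fingers; the grasp point (between the pads) lies 19 mm behind it; z points along the fingers, y is the direction in which the jaws open and shut (so a half turn about z gives the same grasp; the last joint's range is limited). The gripper opens to 85 mm and grips with 20 to 120 N. Pads are 22 mm wide; open, the fingers measure 114 mm over their backs; the gripper's body (76 mm by 85 mm) begins 54 mm behind the grasp point. The pads swing forward as they close: fully open they stand 13 mm farther back than shut.
Start: joints at [-1.032, 0.255, 0.108, 0, -1.424, -0.285], TCP at [138.116, -532.369, 231.283] pointing down, gripper open.
Joint ranges: [-2.95, 2.95], [-1.21, 1.97], [-1.09, 1.5], [-2.87, 1.71], [-2.94, -0.07], [-3.05, 3.05]. Speed limits (rad/s): [2.57, 2.57, 3.14, 3.14, 3.14, 3.14].

### API

Orientations are given as a unit quaternion [x, y, z, w].
In Python, from bench import arm gives the robot as it stands.
- The arm moves only by the shell command python3 -m jog 'ROWS' [OPENING] [FORCE]. ROWS is JSON, a list of rows, each an object of numbers: "x", "y", "z": the shift along the tool's x, y, z in mm; "twist": the turn about the tool's z in degrees. In form: [{"x": .., "y": .., "z": .., "twist": ..}, ...]. A call has 1 to 5 rows; each row is the pose to reach, as a shift and turn from the pose commanded when the call began, along the tool's axes at that moment; what a row does not reach only later rows make up. A row lasts 1/12 s, in which the tool goes at most 41.7 mm and 7.16 degrees, less where a joint would pass 70% of its speed; a pose out of reach is approached as far as the arm can. A call with a gripper value outside its range is refused whole. OPENING is the opening, from 0 (shut) to 1 (fully open), set as the call begins (- or left out, the last holds). The fingers move at their own pace and stop on an object; FORCE is the grip in N (left out, the last holds). Time passes only in rows, so rows that repeat a pose let the fingers close. It gives the time, the measured TCP pose, the force and the opening at its end, in the units of the state.
- arm.read_state(): the state, without advancing time (a new reading comes with each control period).
- arm.snapshot(name): name is "scene" or "side" or "wrist"; returns (picture, depth): 420x560x3 uint8, red, green, blue; 420x560 float32, mm along the optical axis (not along the pixel's ray), 0 where there is no reading.
- arm.camera_model(name): a dict with "vertical_fov" (degrees; the focal length in pixels is half the picture's height over the tangent of half this angle, whatever the lens; pixels are square), "cx", "cy" (the principal point, pixels), "k1" (the pictures are not rectified: a ray, as slopes to the right and down, at radius r is drawn at 1 + k1 r^2 times it, then the intrinsics apply), "R" (3x3) and "t" (3): a world point X has camera coordinates R X + t. Camera axes: x right, y down, z forward; pixel columns grow to the right and rows downward; lengths in mm; the calibration is good to about 2 mm. A picture is of the moment at which its call begins: read the wrist's pose just before it. camera_model takes no time and is no camera call; for the wrist camera it gives the pose at the moment of the call.
- arm.job_done(): hands the job in, once; it reports no verdict.
Trained networks look in the newest picture that a camera, given by its name, has taken for a name from the list of things; names that differ only in an ending like _2 or _b are one class to them, and where a whole thing is asked for, a point or a joint stands for the part that bears it (a point fixed in the world has none). Each returns a list of dicts, best first, with "conf" (0 to 1); they miss things now and then, are a little off and sometimes report something else, mostly with a low value. They report only what shows in the picture. A call takes as long as a camera call. They do not tell look-alikes from the thing itself.
- arm.look_for(camera, target): "point" ([x, y, z] in mm, in world coordinates, good to about 4 mm: the middle of the surface that is visible of it).
- arm.cut_out(camera, target): "region" (420x560 bool, what is visible of it).
The state is a dict: "time_s": time; "joint_pos": joint angles; "joint_velocities": joint speeds; "effort": joint torques, N m; "tool_pos": TCP position; "tcp_rot": TCP orientation; "wrist_force": force on the tool from outside, world axes, zero at the start; "torque": the same for the moment, N m; "finger_gap": finger opening in mm.
Only numpy, scipy, OpenCV 4.12 (cv2) and the standard library are available. Lean on these libraries where they do the work, as an engineer would, in place of code of your own. Each camera call takes 0.05 s, during which the arm holds its last target.

### The job

Get the blow-off post ready for cleaning watch cases: take the blue nozzle and press it onto the slanted, tapered brass outlet until its mouth sits flush against the steel collar and friction holds it there. Only then open the air by swinging the lever with the red knob a full quarter turn clockwise (seen from above), to its stop. Leave the orange nozzle, the white parts tin and the black loupe where they stand.

Things in the scene. Friction and masses are not known exactly. Their poses are not given: they have to be found in the camera images.
- blue_nozzle: Blue air nozzle, loose, about 20 g, standing upright, bore down. 72 mm tall; round body 28 mm across from 0 to 50 mm (solid, best gripped, at 33 to 50 mm), then narrowing to an 8 mm tip. Round: yaw does not matter. Bore 33 mm deep, 17.7 mm wide at the mouth, narrowing inward at 1.5 degrees half-angle. Origin: centre of its mouth (underside); z runs along its axis to the tip.
- orange_nozzle: A bystander: an orange nozzle of the same outside shape and size, loose, standing upright. Origin: centre of its underside, z up. Must not be disturbed.
- post: Fixed blow-off post: dark base plate 8 mm thick, from x = -50 to 50 and y = -45 to 155 mm, with an aluminium elbow 34 mm wide at the origin and a pipe along +y to the brass valve at y = 115 mm. Origin: on the bench under the elbow, z up; the slanted outlet leans to its -y, away from the valve; -x is roughly towards the robot. Its place and yaw vary.
- outlet: Brass spigot of the post, slanted 30 degrees from vertical. Origin: centre of the steel collar's flat face (35 mm wide) at its foot, 79 mm above the bench; z runs outward along the axis, x is horizontal. 18 mm wide at the collar, tapering at 1.5 degrees half-angle to 22 mm out, then a pointed nose, 8 mm wide, to 29 mm. When home, the blue nozzle's origin and z axis coincide with these.
- spigot_tip (a point): Tip of the spigot's nose, 29 mm out from the collar along its axis. A nozzle slid on lightly first grips 5 to 7 mm short of the collar; pressing along the axis with a force that rises to 8 to 18 N drives it on until its mouth meets the collar, and friction then holds it.
- valve (a joint): The valve lever's angle, rad: 0 is shut (lever pointing along the post's -x, to the robot), grows clockwise seen from above to 1.57 at its stop, fully open (lever pointing along the post's +y). Starts between 0 and 0.3. It turns stiffly (about 0.7 N at the knob) and stays where it is left.
- valve_pivot (a point): Point on the valve lever's vertical turning axis, at the height of the lever (70 mm above the bench).
- valve_knob (a point): The red upright knob at the end of the valve lever, 60 mm from the turning axis: a cylinder 14 mm in diameter standing 37 mm above the lever bar, from 73 to 110 mm above the bench. The point lies on its axis 99 mm above the bench, at the height to grip or push.
- parts_tin: A bystander: small round white parts tin, 50 mm wide, 21 mm high, loose. Origin: centre of its underside, z up. Must not be disturbed.
- loupe: A bystander: black eye loupe, 35 mm wide, 34 mm high, loose. Origin: centre of its underside, z up. Must not be disturbed.
Things that resemble listed ones, but are neither listed nor needed, are in the scene too. What is meant by the blue_nozzle is not green, and is the smaller of those in its own colour.

How it is judged:
By the outcome, as a careful person would: the job done as asked, in the order asked, and still so for the second after the job is handed in, with the robot touching nothing.
It also fails if it takes over 51 s, if anything falls off the work surface, if the arm or the gripper's body presses on something with over 40 N, if the wrist force passes 120 N, or if a joint passes its speed limit or range.

## Working session

There is one attempt and no reset: what is moved stays moved. The work goes in short steps, Python scripts to look and compute and a shell command to move; the robot and the scene stay as the last step left them, time stands still between calls to the robot, and variables do not carry over. Pictures are saved under pics/ and viewed, and the job is handed in when it is done.

```bash
ls; mkdir -p pics
python3 - <<'E'
from bench import arm
import cv2,numpy as np
s=arm.read_state();print({k:np.round(v,3).tolist() for k,v in s.items()})
for n in ["scene","side","wrist"]:
    p,d=arm.snapshot(n);cv2.imwrite(f"pics/{n}0.png",p[:,:,::-1]);np.save(f"pics/{n}0.npy",d)
    m=arm.camera_model(n);print(n,{k:np.round(v,3).tolist() for k,v in m.items()})
E
```

```text
pics
{'time_s': 0.0, 'joint_pos': [-1.032, 0.256, 0.107, -0.0, -1.424, -0.285], 'joint_velocities': [-0.003, -0.0, -0.001, -0.001, -0.0, -0.0], 'effort': [0.0, -38.663, 23.794, 5.365, -0.006, -0.0], 'tool_pos': [138.02, -531.895, 230.394], 'tcp_rot': [-0.127, 0.992, 0.001, -0.0], 'wrist_force': [1.071, -0.087, 0.643], 'torque': [0.047, -0.039, 0.049], 'finger_gap': 85.782}
scene {'vertical_fov': 49.41, 'cx': 280.788, 'cy': 204.445, 'k1': -0.095, 'R': [[-0.884, -0.468, 0.012], [-0.291, 0.528, -0.798], [0.367, -0.709, -0.603]], 't': [411.237, 280.731, 808.933]}
side {'vertical_fov': 47.563, 'cx': 280.914, 'cy': 207.901, 'k1': -0.009, 'R': [[0.991, -0.134, -0.024], [-0.085, -0.473, -0.877], [0.107, 0.871, -0.48]], 't': [-504.413, 74.283, 1216.687]}
wrist {'vertical_fov': 60.598, 'cx': 278.181, 'cy': 213.694, 'k1': 0.002, 'R': [[-0.251, 0.968, 0.002], [0.924, 0.239, 0.298], [0.288, 0.077, -0.954]], 't': [548.686, -38.297, 380.183]}
```

View pics/scene0.png

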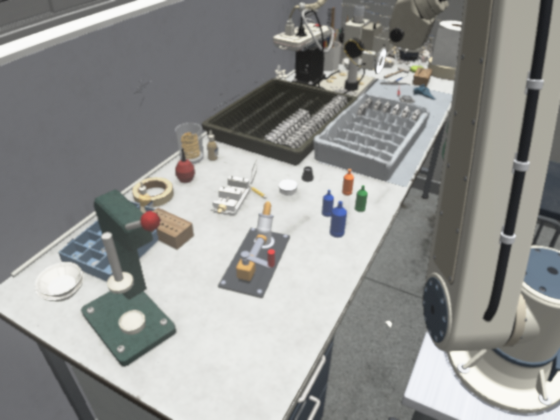

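View pics/side0.png

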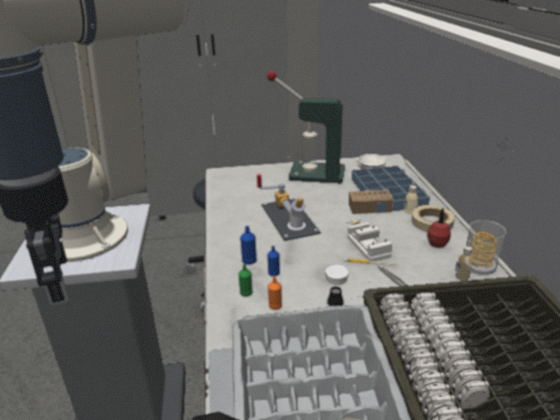

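View pics/wrist0.png

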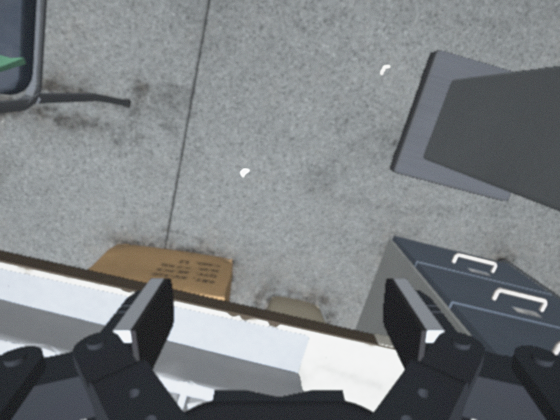

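Scene: small blue nozzle at (328,204), larger blue at (338,220), orange (348,183), green (361,199); post around (255,258) with spigot near (266,215) and red knob (271,258). Side: small blue (273,262), large blue (249,246).

```bash
cat > h.py <<'E'
from bench import arm
import cv2,numpy as np
from scipy.spatial.transform import Rotation as Ro
def cloud(n,d,m=None):
    m=m or arm.camera_model(n)
    f=210/np.tan(np.radians(m["vertical_fov"])/2)
    v,u=np.mgrid[:420,:560]
    x=(u-m["cx"])/f;y=(v-m["cy"])/f
    xu,yu=x.copy(),y.copy()
    for _ in range(8):
        k=1+m["k1"]*(xu**2+yu**2);xu=x/k;yu=y/k
    P=np.stack([xu*d,yu*d,d],-1)
    W=(P-np.array(m["t"]))@np.array(m["R"])
    W[d<=0]=np.nan
    return W
def proj(n,X,m=None):
    m=m or arm.camera_model(n)
    f=210/np.tan(np.radians(m["vertical_fov"])/2)
    c=np.atleast_2d(X)@np.array(m["R"]).T+m["t"]
    s=c[:,:2]/c[:,2:];s=s*(1+m["k1"]*(s**2).sum(1,keepdims=True))
    return s*f+[m["cx"],m["cy"]]
E
python3 - <<'E'
from h import *
for n in ["scene","side"]:
    p=cv2.imread(f"pics/{n}0.png");d=np.load(f"pics/{n}0.npy");W=cloud(n,d)
    h=cv2.cvtColor(p,cv2.COLOR_BGR2HSV)
    def comp(name,lo,hi):
        m=cv2.inRange(h,lo,hi);k,l,st,c=cv2.connectedComponentsWithStats(m)
        for i in range(1,k):
            if st[i,4]<25: continue
            q=W[l==i];q=q[np.isfinite(q[:,0])]
            if len(q) and 200<np.median(q[:,0])<800 and abs(np.median(q[:,1]))<600:
                print(n,name,np.round(c[i]),st[i,4],np.round(np.percentile(q,[3,50,97],axis=0)).tolist())
    comp("blue",(108,140,40),(128,255,255));comp("red",(0,150,50),(4,255,255));comp("red2",(173,150,50),(180,255,255));comp("orange",(5,150,60),(22,255,255))
    for t in ["outlet","valve_knob","post","blue_nozzle","valve_pivot","orange_nozzle","parts_tin","loupe","spigot_tip","valve"]:
        try: print(n,t,[(np.round(r["point"]).tolist(),round(r["conf"],2)) for r in arm.look_for(n,t)])
        except Exception as e: print(t,e)
print(arm.read_state()["time_s"])
E
```

```text
scene blue [340. 212.] 46 [[395.0, -175.0, 68.0], [404.0, -169.0, 72.0], [412.0, -163.0, 78.0]]
scene red [149. 216.] 55 [[519.0, 272.0, 324.0], [523.0, 278.0, 326.0], [529.0, 284.0, 328.0]]
scene orange [348. 177.] 32 [[440.0, -343.0, 50.0], [447.0, -336.0, 55.0], [454.0, -332.0, 62.0]]
scene outlet [([544.0, -74.0, 96.0], 0.62)]
scene valve_knob [([478.0, 63.0, 74.0], 0.56)]
scene post [([526.0, 26.0, 9.0], 0.9)]
scene blue_nozzle [([455.0, -221.0, 39.0], 0.82), ([391.0, -284.0, 35.0], 0.77), ([408.0, -167.0, 52.0], 0.63)]
scene valve_pivot [([525.0, 28.0, 3.0], 0.87)]
scene orange_nozzle [([449.0, -335.0, 34.0], 0.79)]
scene parts_tin [([588.0, -266.0, 20.0], 0.55)]
scene loupe [([522.0, 27.0, 6.0], 0.4)]
scene spigot_tip [([544.0, -72.0, 95.0], 0.5)]
scene valve [([478.0, 59.0, 73.0], 0.51)]
side blue [248. 247.] 351 [[397.0, -196.0, 10.0], [410.0, -191.0, 49.0], [422.0, -181.0, 80.0]]
side blue [273. 262.] 205 [[451.0, -249.0, 9.0], [459.0, -246.0, 39.0], [469.0, -238.0, 62.0]]
side red [271.  75.] 30 [[518.0, 260.0, 311.0], [525.0, 265.0, 320.0], [533.0, 269.0, 328.0]]
side orange [274. 295.] 282 [[440.0, -359.0, 8.0], [449.0, -355.0, 39.0], [460.0, -347.0, 64.0]]
side outlet []
side valve_knob [([468.0, 57.0, 79.0], 0.62)]
side post [([524.0, -41.0, 10.0], 0.74)]
side blue_nozzle [([409.0, -188.0, 42.0], 0.97), ([401.0, -305.0, 39.0], 0.92), ([459.0, -241.0, 39.0], 0.83)]
side valve_pivot [([527.0, -42.0, 12.0], 0.97)]
side orange_nozzle [([453.0, -346.0, 40.0], 0.59), ([467.0, 53.0, 74.0], 0.28)]
side parts_tin [([591.0, -287.0, 24.0], 0.81)]
side loupe [([572.0, -365.0, 23.0], 0.51)]
side spigot_tip [([544.0, -85.0, 93.0], 0.65)]
side valve [([452.0, -350.0, 40.0], 0.61), ([471.0, 53.0, 75.0], 0.53)]
1.15
```

Run:
```python
import cv2
a=cv2.imread("pics/scene0.png")[170:310,200:400];cv2.imwrite("pics/sc_crop.png",cv2.resize(a,None,fx=4,fy=4,interpolation=cv2.INTER_CUBIC))
a=cv2.imread("pics/side0.png")[160:310,220:400];cv2.imwrite("pics/si_crop.png",cv2.resize(a,None,fx=4,fy=4,interpolation=cv2.INTER_CUBIC))
```

```text
(no output)
```

View pics/sc_crop.png

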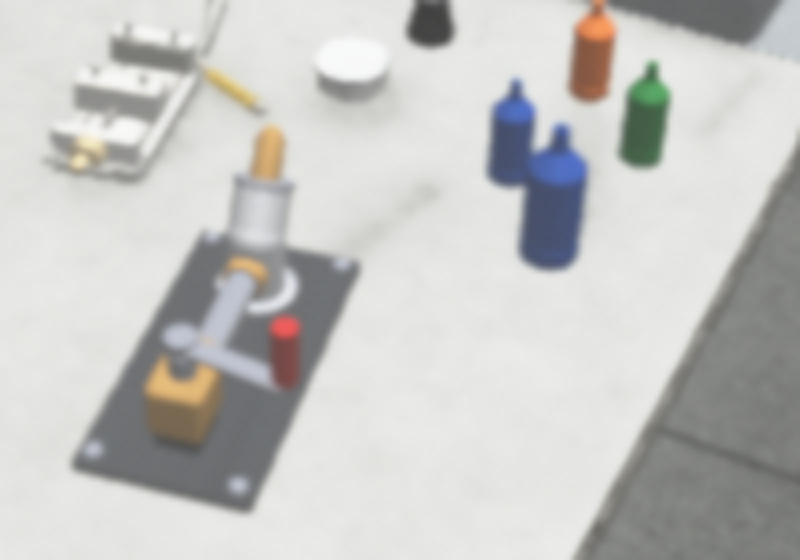

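View pics/si_crop.png

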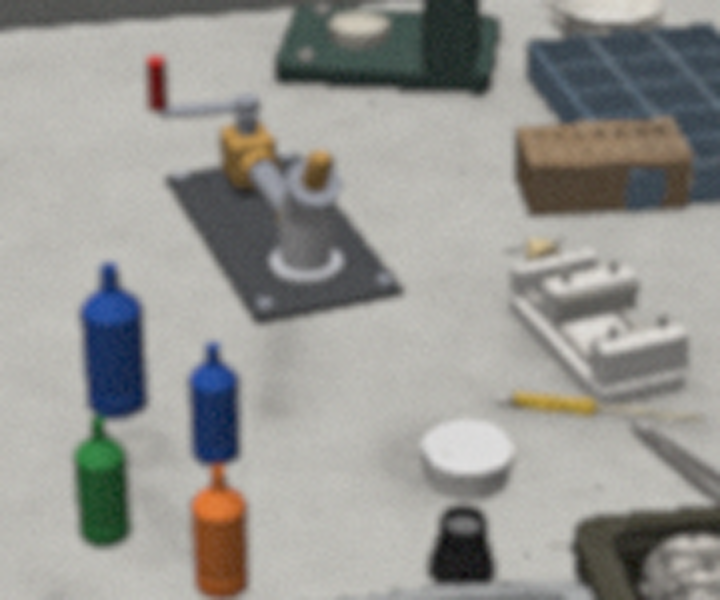

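```bash
python3 - <<'E'
from h import *
for n in ["scene","side"]:
    p=cv2.imread(f"pics/{n}0.png").astype(int);d=np.load(f"pics/{n}0.npy");W=cloud(n,d)
    m=(p.max(2)<110)&(np.ptp(p,axis=2)<30)&(abs(W[...,0]-525)<120)&(abs(W[...,1]-10)<160)&(W[...,2]<25)&(W[...,2]>-12)
    m=cv2.morphologyEx(m.astype(np.uint8),cv2.MORPH_OPEN,np.ones((3,3)))
    q=W[m>0];print(n,len(q),np.median(q[:,2]))
    r=cv2.minAreaRect(q[:,:2].astype(np.float32));print(r,np.round(cv2.boxPoints(r)).tolist())
    # high points near outlet
    s=(abs(W[...,0]-545)<40)&(abs(W[...,1]+70)<50)&(W[...,2]>60)
    print(np.round(W[s]).tolist()[::12])
    k=(abs(W[...,0]-475)<30)&(abs(W[...,1]-58)<40)&(W[...,2]>65);print("knob",np.round(np.nanpercentile(W[k],[5,50,95],axis=0)).tolist())
E
python3 -m jog '[{"x":-40,"y":0,"z":-20,"twist":-7},{"x":-80,"y":0,"z":-40,"twist":-14},{"x":-120,"y":20,"z":-60,"twist":-21},{"x":-160,"y":40,"z":-70,"twist":-28},{"x":-200,"y":60,"z":-70,"twist":-35}]'
```

```text
scene 61 12.505303151088867
((514.5851440429688, 70.9195327758789), (25.490102767944336, 9.746315956115723), 25.69826316833496) [[501.0, 70.0], [505.0, 61.0], [528.0, 72.0], [524.0, 81.0]]
[[549.0, -86.0, 104.0], [543.0, -83.0, 103.0], [545.0, -78.0, 100.0], [537.0, -81.0, 98.0], [543.0, -75.0, 94.0], [536.0, -80.0, 91.0], [543.0, -70.0, 89.0], [536.0, -76.0, 85.0], [535.0, -74.0, 84.0], [534.0, -72.0, 83.0], [536.0, -66.0, 84.0], [538.0, -60.0, 84.0], [545.0, -55.0, 82.0], [554.0, -57.0, 75.0], [528.0, -66.0, 78.0], [532.0, -59.0, 79.0], [538.0, -56.0, 76.0], [546.0, -52.0, 73.0], [555.0, -55.0, 64.0], [527.0, -60.0, 72.0], [532.0, -54.0, 71.0], [537.0, -50.0, 69.0], [544.0, -49.0, 64.0], [547.0, -46.0, 63.0], [525.0, -60.0, 61.0], [536.0, -44.0, 62.0]]
knob [[453.0, 52.0, 70.0], [463.0, 60.0, 77.0], [500.0, 64.0, 109.0]]
side 835 9.476062891575728
((530.031982421875, -7.586448669433594), (98.35591125488281, 197.40521240234375), 10.4855375289917) [[464.0, 81.0], [500.0, -114.0], [596.0, -96.0], [560.0, 98.0]]
[[543.0, -81.0, 106.0], [543.0, -90.0, 105.0], [551.0, -88.0, 101.0], [530.0, -67.0, 86.0], [527.0, -67.0, 83.0], [557.0, -70.0, 82.0], [549.0, -83.0, 87.0], [544.0, -84.0, 85.0], [540.0, -81.0, 81.0], [535.0, -79.0, 78.0], [528.0, -78.0, 75.0], [526.0, -71.0, 69.0], [555.0, -82.0, 72.0], [549.0, -86.0, 72.0], [550.0, -82.0, 67.0], [550.0, -79.0, 62.0]]
knob [[452.0, 48.0, 72.0], [462.0, 53.0, 81.0], [499.0, 61.0, 110.0]]
time_s: 1.57
tool_pos: [303.4, -436.6, 302.1]
tcp_rot: [-0.421, 0.907, -0.002, 0.0]
wrist_force: [1.1, -0.9, 0.5]
finger_gap: 85.3
```

```bash
python3 -m jog '[{"x":-40,"y":6,"z":-5,"twist":-7},{"x":-80,"y":12,"z":-10,"twist":-14},{"x":-120,"y":18,"z":-15,"twist":-21},{"x":-160,"y":24,"z":-20,"twist":-28},{"x":-200,"y":30,"z":-25,"twist":-35}]'
```

```text
time_s: 1.98
tool_pos: [409.5, -263.3, 325.4]
tcp_rot: [-0.675, 0.738, -0.0, 0.0]
wrist_force: [0.2, -1.1, 0.2]
finger_gap: 85.3
```

```bash
cat >> h.py <<'E'
def go(x,y,z,yaw=None):
    s=arm.read_state();R=Ro.from_quat(s["tcp_rot"]).as_matrix()
    d=R.T@(np.array([x,y,z])-s["tool_pos"]);a=np.degrees(np.arctan2(R[1,0],R[0,0]))
    print("t",s["time_s"],"pos",np.round(s["tool_pos"],1),"yaw",round(a,1),"F",np.round(s["wrist_force"],1),"gap",round(s["finger_gap"],1),"-> shift",np.round(d,1),"twist",None if yaw is None else round(-(((yaw-a)+180)%360-180),1))
E
python3 -c "
from h import *
go(500,-120,330,-79.5)"
```

```text
t 1.9833 pos [ 409.5 -263.3  325.4] yaw -95.1 F [ 0.2 -1.1  0.2] gap 85.3 -> shift [-150.8  -77.4   -4.6] twist -15.6
```

```bash
python3 -m jog '[{"x":-33,"y":-18,"z":-1,"twist":-4},{"x":-66,"y":-37,"z":-2,"twist":-8},{"x":-100,"y":-55,"z":-3,"twist":-12},{"x":-140,"y":-77,"z":-4,"twist":-15.6},{"x":-150,"y":-77,"z":-4,"twist":-15.6}]'
python3 - <<'E'
from h import *
p,d=arm.snapshot("wrist");m=arm.camera_model("wrist")
cv2.imwrite("pics/w1.png",p[:,:,::-1]);np.savez("pics/w1.npz",d=d,**{k:np.array(v) for k,v in m.items()})
go(500,-120,330,-79.5)
E
```

```text
time_s: 2.4
tool_pos: [502.1, -119.4, 327.8]
tcp_rot: [0.769, -0.639, -0.001, -0.0]
wrist_force: [0.1, -0.1, -1.2]
finger_gap: 85.6
t 2.45 pos [ 501.6 -118.8  327.9] yaw -79.6 F [-0.7  1.9 -0.7] gap 85.4 -> shift [ 0.8  1.8 -2.1] twist -0.1
```

View pics/w1.png

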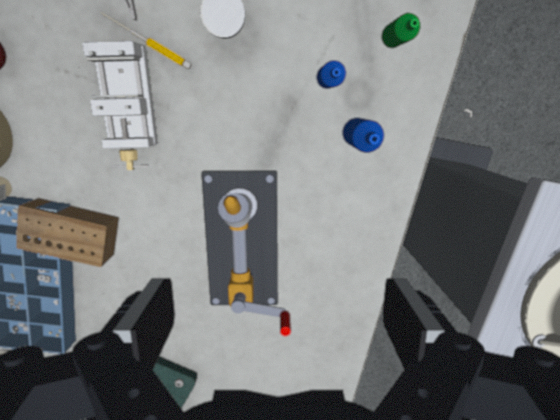

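Wrist view: plate spans (203,170)–(277,305), spigot tip at ~(231,203), red knob (286,322), small blue nozzle (332,74), larger blue (365,135), green (404,30).

Run:
```python
from h import *
z=np.load("pics/w1.npz");m={k:z[k] for k in z.files if k!="d"};m["vertical_fov"]=float(m["vertical_fov"]);d=z["d"]
p=cv2.imread("pics/w1.png").astype(int);W=cloud("wrist",d,m);h=cv2.cvtColor(p.astype(np.uint8),cv2.COLOR_BGR2HSV)
mm=(p.max(2)<110)&(np.ptp(p,axis=2)<30)&(abs(W[...,0]-530)<90)&(abs(W[...,1]+8)<130)&(W[...,2]<20)&(W[...,2]>-10)
mm=cv2.morphologyEx(mm.astype(np.uint8),cv2.MORPH_OPEN,np.ones((3,3)))
q=W[mm>0];print(len(q),np.median(q[:,2]));r=cv2.minAreaRect(q[:,:2].astype(np.float32));print(r,np.round(cv2.boxPoints(r)).tolist())
for nm,(u,v,w) in dict(tip=(231,203,12),knob=(286,322,14),blue=(332,74,20),big=(365,135,25)).items():
    Q=W[v-w:v+w,u-w:u+w].reshape(-1,3);Q=Q[np.isfinite(Q[:,0])];t=np.percentile(Q[:,2],99.5)
    s=Q[Q[:,2]>t-6];print(nm,"top",np.round(t,1),np.round(s.mean(0),1),len(s))
# nozzles: cylinder-body circle from blue mask, z slices
for nm,(u,v,w) in dict(blue=(332,74,22),big=(365,135,28)).items():
    M=np.zeros(d.shape,bool);M[v-w:v+w,u-w:u+w]=1;M&=(h[...,0]>105)&(h[...,0]<130)&(h[...,1]>120)&np.isfinite(W[...,0])&(W[...,2]>20)
    Q=W[M];print(nm,np.round(np.percentile(Q,[1,50,99],axis=0),1).tolist())
# candidate model: post yaw/origin
c=np.array(r[0]);print(c)
```

```text
6534 8.00185416805271
((531.3064575195312, -1.8002853393554688), (97.93793487548828, 197.88002014160156), 10.772211074829102) [[465.0, 86.0], [502.0, -108.0], [598.0, -90.0], [561.0, 105.0]]
tip top 105.5 [545.7 -82.7 102.8] 149
knob top 111.0 [460.1  56.3 109.3] 112
blue top 72.5 [ 460.9 -232.4   71.1] 49
big top 93.2 [ 410.7 -175.4   91.8] 82
blue [[449.6, -244.2, 23.5], [463.6, -230.6, 55.1], [474.4, -219.4, 72.5]]
big [[396.4, -190.8, 22.7], [416.7, -176.3, 70.7], [428.2, -159.6, 93.2]]
[531.30645752  -1.80028534]
```

Run:
```python
from h import *
from scipy.optimize import least_squares
z=np.load("pics/w1.npz");m={k:z[k] for k in z.files if k!="d"};m["vertical_fov"]=float(m["vertical_fov"]);d=z["d"]
W=cloud("wrist",d,m);p=cv2.imread("pics/w1.png");h=cv2.cvtColor(p,cv2.COLOR_BGR2HSV)
yaw=np.radians(10.77);c=np.array([531.31,-1.80])
X=np.array([np.cos(yaw),np.sin(yaw),0]);Y=np.array([-np.sin(yaw),np.cos(yaw),0])
O=np.r_[c,0]-55*Y;Q=(W-O)@np.stack([X,Y,[0,0,1]],1)
n=np.array([0,-.5,.866]);e=np.array([0,.866,.5])
s=(abs(Q[...,0])<25)&(abs(Q[...,1]+20)<30)&(Q[...,2]>60)
q=Q[s];b=(h[s][:,1]>110)&(h[s][:,0]<25)
T=np.stack([q[:,0],q@e,q@n],1)
print("brass",b.sum());B=T[b]
print(np.histogram(B[:,2],bins=np.arange(60,125,5)))
S=T[~b];print("steel",np.histogram(S[:,2],bins=np.arange(50,110,2)))
# collar face: s value
f=S[(S[:,2]>66)];pk=np.median(S[(S[:,2]>70)&(S[:,2]<86)][:,2]);print("peak",pk)
F=S[abs(S[:,2]-pk)<4];print("face",len(F),np.round(np.percentile(F,[1,50,99],axis=0),1))
# axis fit: taper r(s) = 9-(s-s0)*tan1.5
def res(v,s0):
    u=B[:,2]-s0;r=np.where(u<22,9-u*np.tan(np.radians(1.5)),8.42-(u-22)*4.42/7)
    return np.hypot(B[:,0]-v[0],B[:,1]-v[1])-r
g=[(k,least_squares(lambda v:res(np.r_[v[:2],0],v[2]) ,[0,25,k],loss="soft_l1")) for k in (74,)]
for k,r in g:
    print(r.x,r.cost); a=r.x; Pp=np.array([a[0],0,0])+a[1]*e+a[2]*n; print("collar in post",Pp,"world",O+Pp@np.stack([X,Y,[0,0,1]]))
    t=Pp+29*n;print("tip world",O+t@np.stack([X,Y,[0,0,1]]))
print("O",O,"pivot",O+115*Y)
```

```text
brass 211
(array([ 0,  0,  0,  1, 13, 17, 18, 32, 96, 33,  0,  0]), array([ 60,  65,  70,  75,  80,  85,  90,  95, 100, 105, 110, 115, 120]))
steel (array([  7,   6,  10,  12,   8,  10,  12,   6,   7,   2,   0,  13, 217,
       215,   8,   4,   5,   1,   0,   1,   2,   3,   0,   4,  19,  11,
         1,   0,   0]), array([ 50,  52,  54,  56,  58,  60,  62,  64,  66,  68,  70,  72,  74,
        76,  78,  80,  82,  84,  86,  88,  90,  92,  94,  96,  98, 100,
       102, 104, 106, 108]))
peak 76.00940834408512
face 453 [[-17.3   9.3  73.6]
 [ -4.1  30.3  76. ]
 [ 15.5  42.4  78.1]]
[-0.68014885 25.4681327  75.64627896] 310.7757714658727
collar in post [ -0.68014885 -15.76773656  78.24374393] world [543.86598393 -71.44827641  78.24374393]
tip world [546.57555491 -85.69286223 103.35774393]
O [541.58768305 -55.83118758   0.        ] pivot [520.09798213  57.14311372   0.        ]
```

```bash
python3 -c "
from h import *
go(461.3,-232.2,130,-79.2);go(461.3,-232.2,20,-79.2)"
```

```text
t 2.45 pos [ 501.6 -118.8  327.9] yaw -79.6 F [-0.7  1.9 -0.7] gap 85.4 -> shift [104.5  60.  197.8] twist -0.4
t 2.45 pos [ 501.6 -118.8  327.9] yaw -79.6 F [-0.7  1.9 -0.7] gap 85.4 -> shift [104.7  59.9 307.8] twist -0.4
```

```bash
python3 -m jog '[{"x":18,"y":10,"z":33,"twist":-0.4},{"x":36,"y":20,"z":66,"twist":-0.4},{"x":54,"y":30,"z":99,"twist":-0.4},{"x":72,"y":40,"z":130,"twist":-0.4},{"x":90,"y":52,"z":160,"twist":-0.4}]';python3 -m jog '[{"x":14,"y":8,"z":30},{"x":14,"y":8,"z":38},{"x":14,"y":8,"z":38}]' 0.75;  python3 - <<'E'
from h import *
go(461.3,-232.2,20,-79.2)
p,d=arm.snapshot("wrist");m=arm.camera_model("wrist")
cv2.imwrite("pics/w2.png",p[:,:,::-1])
W=cloud("wrist",d,m);h=cv2.cvtColor(p[:,:,::-1].copy(),cv2.COLOR_BGR2HSV)
M=(h[...,0]>105)&(h[...,0]<130)&(h[...,1]>120)&(abs(W[...,0]-461)<25)&(abs(W[...,1]+232)<25)&(W[...,2]>10)
Q=W[M];print(np.round(np.percentile(Q,[1,50,99],axis=0),1).tolist());t=Q[Q[:,2]>Q[:,2].max()-4];print(np.round(t.mean(0),1),len(t))
E
```

```text
time_s: 2.87
tool_pos: [463.8, -221.7, 167.4]
tcp_rot: [0.769, -0.639, 0.0, -0.0]
wrist_force: [1.6, 0.6, -0.8]
finger_gap: 85.2
t 2.8667 pos [ 463.8 -221.7  167.4] yaw -79.4 F [ 1.6  0.6 -0.8] gap 85.2 -> shift [  9.9   4.4 147.4] twist -0.2
[[443.0, -247.6, 13.1], [456.8, -237.8, 48.9], [478.3, -222.6, 243.9]]
[ 466.5 -238.8  246.5] 13validation failed for argument at $[0]...
```

View pics/w2.png

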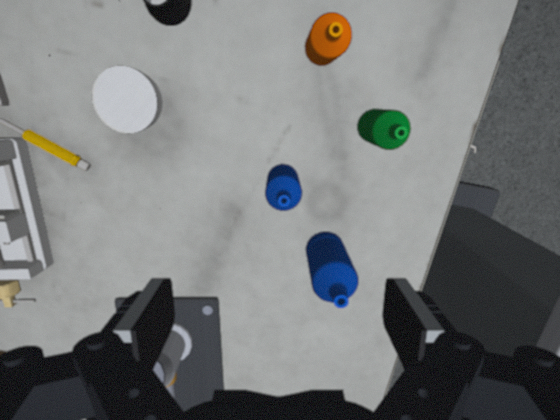

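Small blue nozzle at (284,187), tip (284,201); larger blue tip (341,300), clear of both fingers. The second jog was refused (all four keys needed).

```bash
python3 -m jog '[{"x":14,"y":8,"z":30,"twist":0},{"x":14,"y":8,"z":45,"twist":0},{"x":14,"y":8,"z":45,"twist":0},{"x":14,"y":8,"z":45,"twist":0}]' 0.8;  python3 - <<'E'
from h import *
go(461.3,-232.2,20,-79.2)
p,d=arm.snapshot("wrist");m=arm.camera_model("wrist")
cv2.imwrite("pics/w3.png",p[:,:,::-1])
W=cloud("wrist",d,m);h=cv2.cvtColor(p[:,:,::-1].copy(),cv2.COLOR_BGR2HSV)
M=(h[...,0]>105)&(h[...,0]<130)&(h[...,1]>120)&(abs(W[...,0]-461)<25)&(abs(W[...,1]+232)<25)&(W[...,2]>10)&(W[...,2]<80)
Q=W[M];print(np.round(np.percentile(Q,[1,50,99],axis=0),1).tolist());t=Q[Q[:,2]>Q[:,2].max()-4];print(np.round(t.mean(0),1),len(t))
E
```

```text
time_s: 3.25
tool_pos: [458.8, -236.4, 123.8]
tcp_rot: [0.769, -0.639, -0.001, 0.001]
wrist_force: [0.4, 0.1, 0.3]
finger_gap: 68.3
t 3.25 pos [ 458.8 -236.4  123.8] yaw -79.5 F [0.4 0.1 0.3] gap 68.3 -> shift [ -3.7  -3.4 103.8] twist -0.3
[[450.7, -247.6, 11.4], [463.5, -240.1, 55.1], [475.0, -223.6, 73.4]]
[ 462.4 -234.    72.6] 132
```

```bash
python3 -m jog '[{"x":-2.2,"y":-3.9,"z":30,"twist":0},{"x":-2.2,"y":-3.9,"z":60,"twist":0},{"x":-2.2,"y":-3.9,"z":90,"twist":0},{"x":-2.2,"y":-3.9,"z":104,"twist":0},{"x":-2.2,"y":-3.9,"z":104,"twist":0}]'; python3 -m jog '[{"x":0,"y":0,"z":0,"twist":0},{"x":0,"y":0,"z":0,"twist":0},{"x":0,"y":0,"z":0,"twist":0},{"x":0,"y":0,"z":0,"twist":0}]' 0 30
```

```text
time_s: 3.72
tool_pos: [461.6, -232.5, 18.2]
tcp_rot: [0.769, -0.639, -0.002, 0.001]
wrist_force: [-0.2, -0.1, 0.3]
finger_gap: 68.1
time_s: 4.05
tool_pos: [464.1, -233.7, 21.8]
tcp_rot: [0.769, -0.639, 0.002, -0.001]
wrist_force: [0.1, 0.6, 3.7]
finger_gap: 27.1
```

```bash
python3 -m jog '[{"x":0,"y":0,"z":-20,"twist":0},{"x":0,"y":0,"z":-55,"twist":0},{"x":0,"y":0,"z":-95,"twist":0},{"x":-10,"y":-8,"z":-130,"twist":0},{"x":-35,"y":-29,"z":-140,"twist":0}]';python3 -m jog '[{"x":-25,"y":-20,"z":0,"twist":0},{"x":-50,"y":-41,"z":0,"twist":0},{"x":-75,"y":-61,"z":0,"twist":0},{"x":-90,"y":-74,"z":0,"twist":0},{"x":-90,"y":-74,"z":0,"twist":0}]'
python3 - <<'E'
from h import *
go(546,-81.2,140,-79.2)
m=arm.camera_model("wrist")
p,d=arm.snapshot("wrist")
cv2.imwrite("pics/w4.png",p[:,:,::-1]);np.savez("pics/w4.npz",d=d,**{k:np.array(v) for k,v in m.items()})
p,d=arm.snapshot("side");cv2.imwrite("pics/s4.png",cv2.resize(p[150:300,220:400,::-1],None,fx=4,fy=4))
go(546,-81.2,140,-79.2)
E
```

```text
time_s: 4.47
tool_pos: [486.7, -196.2, 167.4]
tcp_rot: [0.768, -0.64, 0.005, -0.002]
wrist_force: [1.4, -0.1, 0.6]
finger_gap: 27.1
time_s: 4.88
tool_pos: [542.8, -88.5, 160.5]
tcp_rot: [0.77, -0.638, 0.001, -0.001]
wrist_force: [0.4, -0.7, -0.0]
finger_gap: 26.9
t 4.8833 pos [542.8 -88.5 160.5] yaw -79.3 F [ 0.4 -0.7 -0. ] gap 26.9 -> shift [-6.6 -4.5 20.5] twist -0.1
t 4.9833 pos [541.3 -90.9 160.4] yaw -79.4 F [ 0.5 -0.3 -0.3] gap 26.8 -> shift [-8.7 -6.3 20.4] twist -0.2
```

View pics/w4.png

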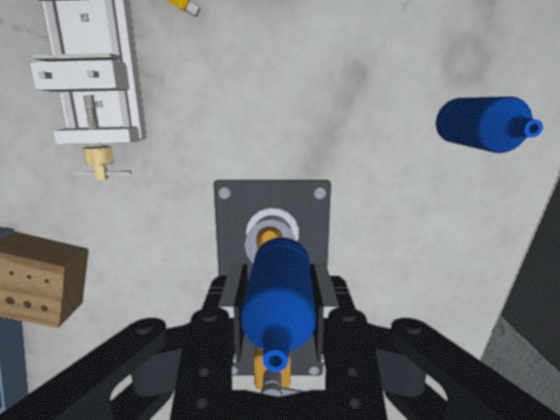

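View pics/s4.png

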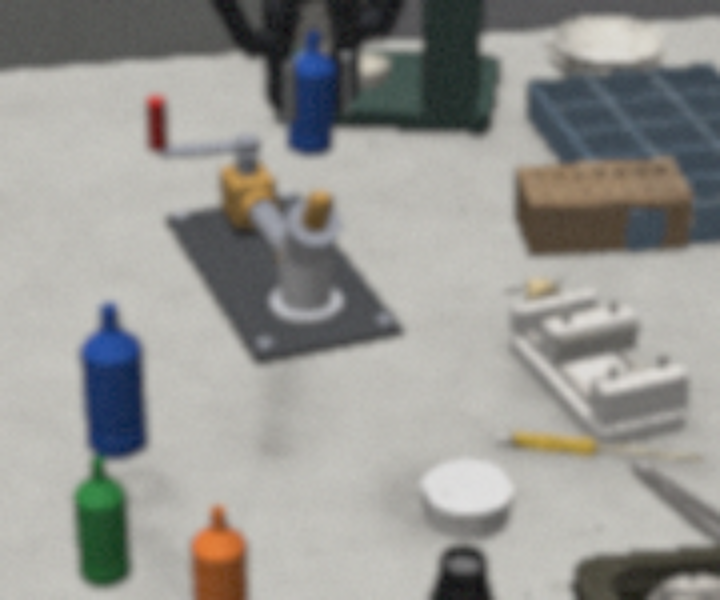

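Nozzle gripped upright: its tip at wrist (275,360), spigot nose showing at (268,238) just ahead of its mouth. I'll measure both in this same picture.

Run:
```python
from h import *
z=np.load("pics/w4.npz");m={k:z[k] for k in z.files if k!="d"};m["vertical_fov"]=float(m["vertical_fov"]);d=z["d"]
W=cloud("wrist",d,m);p=cv2.imread("pics/w4.png");h=cv2.cvtColor(p,cv2.COLOR_BGR2HSV)
v,u=np.mgrid[:420,:560]
M=(h[...,0]>105)&(h[...,0]<130)&(h[...,1]>120)&(u<330)&(u>230)&(v>230)&np.isfinite(W[...,0])
yaw=np.radians(10.77);X=np.array([np.cos(yaw),np.sin(yaw),0]);Y=np.array([-np.sin(yaw),np.cos(yaw),0])
O=np.array([541.59,-55.83,0]);A=np.stack([X,Y,[0,0,1]],1);Q=(W-O)@A
q=Q[M];print("blue post frame",np.round(np.percentile(q,[1,50,99],axis=0),1).tolist())
t=q[q[:,2]>q[:,2].max()-3];print("tip",np.round(t.mean(0),1),len(t))
for lo in (150,160,170,180,190):
    s=q[(q[:,2]>lo)&(q[:,2]<lo+6)]
    if len(s)>10: print(lo,np.round([s[:,0].min(),s[:,0].max(),s[:,1].min(),s[:,1].max()],1))
b=(h[...,0]<25)&(h[...,1]>110)&(abs(u-268)<25)&(abs(v-238)<20)&(Q[...,2]>60);q=Q[b];print("spigot",np.round(np.percentile(q,[2,50,98],axis=0),1).tolist())
n=np.array([0,-.5,.866]);s=(abs(u-268)<30)&(abs(v-238)<30)&(h[...,1]<60)&(Q[...,2]>66)&(Q[...,2]<95)
q=Q[s];f=q@n;q=q[abs(f-np.median(f))<3];print("collar n",np.median(f),"x",np.round(np.percentile(q[:,0],[1,99]),1),"ymin",np.round(np.percentile(q[:,1],[1,99]),1))
st=arm.read_state();print("tcp post",np.round((st["tool_pos"]-O)@A,1))
# base plate front edge & sides
k=(p.max(2)<110)&(abs(Q[...,2]-8)<3)&(abs(Q[...,0])<60)&(Q[...,1]<0);q=Q[k];print("plate",np.round(np.percentile(q,[0.5,99.5],axis=0),1).tolist())
```

```text
blue post frame [[-19.4, -45.9, 143.2], [-6.1, -39.9, 191.2], [7.4, -24.1, 211.3]]
tip [-15.5 -49.1 246.2] 2
150 [-19.7   5.5 -46.  -37.1]
160 [-19.5   7.7 -46.2 -31.7]
170 [-20.1   8.1 -46.2 -33.5]
180 [-19.5   7.6 -46.3 -21.5]
190 [-19.5   7.7 -46.  -20.8]
spigot [[-6.1, -35.1, 96.8], [1.6, -32.1, 101.7], [6.7, -25.6, 106.2]]
collar n 76.21574303415025 x [-15.6  16.3] ymin [-31.   -7.3]
tcp post [ -6.8 -34.4 160.4]
plate [[-48.5, -45.0, 5.3], [48.8, -0.2, 9.6]]
```

```bash
python3 -m jog '[{"x":-6.3,"y":-6.2,"z":0,"twist":0},{"x":-6.3,"y":-6.2,"z":15,"twist":0},{"x":-6.3,"y":-6.2,"z":26,"twist":0},{"x":-6.3,"y":-6.2,"z":26,"twist":0},{"x":-6.3,"y":-6.2,"z":26,"twist":0}]';  python3 - <<'E'
from h import *
m=arm.camera_model("wrist")
p,d=arm.snapshot("wrist")
cv2.imwrite("pics/w5.png",p[:,:,::-1])
W=cloud("wrist",d,m);h=cv2.cvtColor(p[:,:,::-1].copy(),cv2.COLOR_BGR2HSV)
v,u=np.mgrid[:420,:560]
yaw=np.radians(10.77);X=np.array([np.cos(yaw),np.sin(yaw),0]);Y=np.array([-np.sin(yaw),np.cos(yaw),0])
O=np.array([541.59,-55.83,0]);A=np.stack([X,Y,[0,0,1]],1);Q=(W-O)@A
M=(h[...,0]>105)&(h[...,0]<130)&(h[...,1]>120)&(u<330)&(u>230)&(v>230)&np.isfinite(W[...,0])
q=Q[M]
for lo in (130,140,150,160):
    s=q[(q[:,2]>lo)&(q[:,2]<lo+6)]
    if len(s)>10: print(lo,np.round([s[:,0].min(),s[:,0].max(),s[:,1].min(),s[:,1].max()],1))
print(q[:,2].min(),np.percentile(q[:,2],99.5))
n=np.array([0,-.5,.866]);s=(abs(u-268)<35)&(v<300)&(v>190)&(h[...,1]<60)&(Q[...,2]>60)&(Q[...,2]<95)&(abs(Q[...,0])<20)
q=Q[s];f=q@n;q=q[abs(f-np.median(f))<3];print("collar n",np.median(f),"x",np.round(np.percentile(q[:,0],[1,99]),1),"y",np.round(np.percentile(q[:,1],[1,99]),1))
st=arm.read_state();print("tcp post",np.round((st["tool_pos"]-O)@A,1),st["wrist_force"])
p,d=arm.snapshot("side");cv2.imwrite("pics/s5.png",cv2.resize(p[150:260,240:360,::-1],None,fx=5,fy=5))
E
```

```text
time_s: 5.4
tool_pos: [545.6, -84.8, 133.9]
tcp_rot: [0.769, -0.639, -0.0, 0.0]
wrist_force: [1.0, 0.1, -0.4]
finger_gap: 27.0
130 [-16.1   8.7 -43.2 -34.2]
140 [-16.1  11.1 -43.3 -30.5]
150 [-16.1  11.1 -43.  -31.1]
160 [-16.   11.1 -43.4 -17.9]
6.865999646206821 211.4250179117705
collar n 76.17330294012443 x [-13.1  16.5] y [-31.1 -10.1]
tcp post [ -1.  -29.3 134.6] [-0.13683115 -0.25441972  0.46760583]
```

View pics/s5.png

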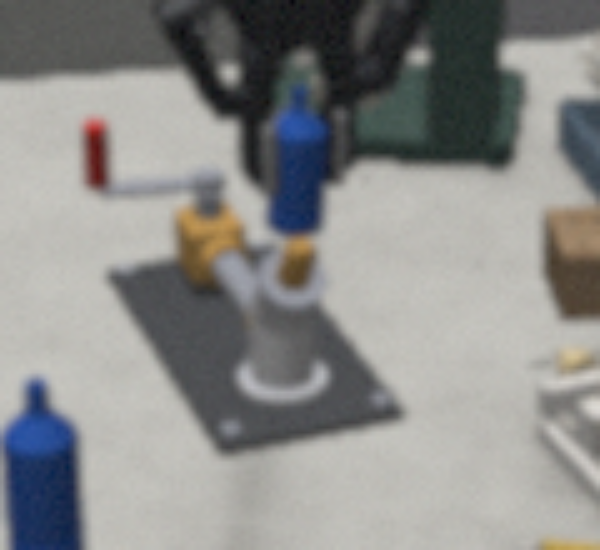

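View pics/w5.png

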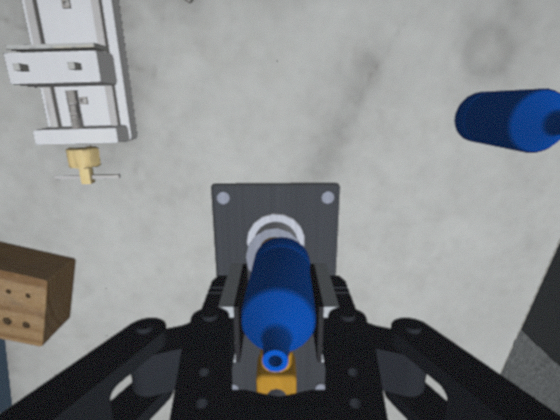

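```bash
python3 -m jog '[{"x":-3.4,"y":-2.7,"z":0,"twist":0},{"x":-3.4,"y":-2.7,"z":6,"twist":0},{"x":-3.4,"y":-2.7,"z":12,"twist":0},{"x":-3.4,"y":-2.7,"z":14,"twist":0},{"x":-3.4,"y":-2.7,"z":14,"twist":0}]';  cat > meas.py <<'E'
from h import *
import sys
k=sys.argv[1]
m=arm.camera_model("wrist")
p,d=arm.snapshot("wrist")
cv2.imwrite(f"pics/w{k}.png",p[:,:,::-1])
W=cloud("wrist",d,m);h=cv2.cvtColor(p[:,:,::-1].copy(),cv2.COLOR_BGR2HSV)
v,u=np.mgrid[:420,:560]
yaw=np.radians(10.77);X=np.array([np.cos(yaw),np.sin(yaw),0]);Y=np.array([-np.sin(yaw),np.cos(yaw),0])
O=np.array([541.59,-55.83,0]);A=np.stack([X,Y,[0,0,1]],1);Q=(W-O)@A
M=(h[...,0]>105)&(h[...,0]<130)&(h[...,1]>120)&np.isfinite(W[...,0])&(abs(Q[...,0])<30)&(abs(Q[...,1]+35)<50)&(Q[...,2]>85)
q=Q[M]
for lo in range(90,190,10):
    s=q[(q[:,2]>lo)&(q[:,2]<lo+6)]
    if len(s)>10: print(lo,"x",np.round((s[:,0].min()+s[:,0].max())/2,1),"y",np.round([s[:,1].min(),s[:,1].max()],1),len(s))
print("z",np.percentile(q[:,2],[.5,99.5]))
st=arm.read_state();print(st["time_s"],"tcp post",np.round((st["tool_pos"]-O)@A,1),"F post",np.round(st["wrist_force"]@A,1),"T",np.round(st["torque"]@A,2),"gap",round(st["finger_gap"],1))
p,d=arm.snapshot("side");cv2.imwrite(f"pics/s{k}.png",cv2.resize(p[150:260,240:360,::-1],None,fx=5,fy=5))
E
python3 meas.py 6
```

```text
time_s: 5.92
tool_pos: [547.7, -80.6, 119.0]
tcp_rot: [0.769, -0.639, -0.0, 0.0]
wrist_force: [1.2, -0.9, 0.5]
finger_gap: 26.7
100 x -1.9 y [-39.4 -27.4] 207
110 x -0.9 y [-39.5 -30.4] 224
120 x 0.4 y [-39.5 -26.2] 352
130 x -3.7 y [-39.6 -26.6] 440
140 x 6.0 y [-39.5 -14.4] 551
150 x 0.0 y [-38.5 -14.1] 1977
160 x 2.9 y [-38.7 -22. ] 394
170 x 0.4 y [-38.  -22.6] 23
z [101.63029521 201.27497367]
5.9667 tcp post [  1.4 -25.4 119.4] F post [-0.1 -1.4 -1.8] T [-0.43 -0.08  0.04] gap 26.9
```

View pics/s6.png

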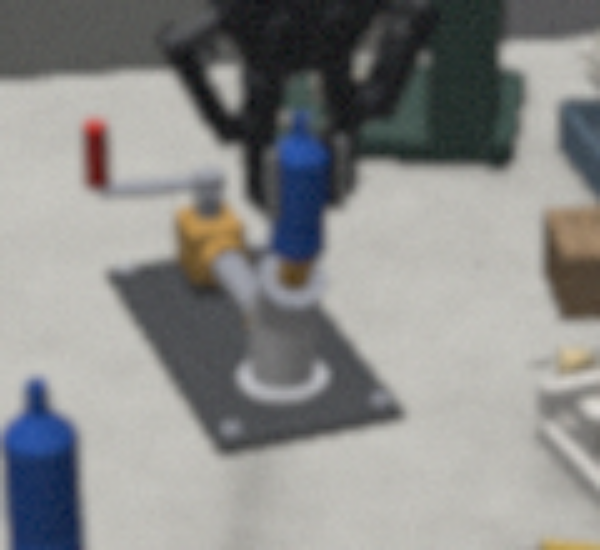

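```bash
python3 -m jog '[{"x":4,"y":0,"z":1,"twist":0},{"x":8,"y":0,"z":2,"twist":0},{"x":11,"y":0,"z":4,"twist":0},{"x":11,"y":0,"z":4,"twist":0}]' 0 20; python3 meas.py 7
```

```text
time_s: 6.35
tool_pos: [549.8, -91.5, 115.9]
tcp_rot: [0.769, -0.639, -0.0, -0.0]
wrist_force: [-2.5, 3.5, 4.0]
finger_gap: 26.7
100 x -0.7 y [-43.7 -36.2] 171
110 x 0.3 y [-45.7 -33.6] 180
120 x 0.4 y [-47.5 -35.9] 247
130 x 0.5 y [-49.6 -37.2] 295
140 x 1.6 y [-50.9 -27.2] 916
150 x -2.1 y [-47.1 -26.8] 1434
160 x -0.2 y [-50.1 -35.1] 516
170 x -0.2 y [-49.  -47.9] 20
180 x 2.5 y [-54.9 -52.8] 16
z [ 98.17936552 197.64185721]
6.4 tcp post [  1.4 -36.4 115.9] F post [-1.9  3.9  3.1] T [1.23 0.68 0.01] gap 27.3
```

View pics/s7.png

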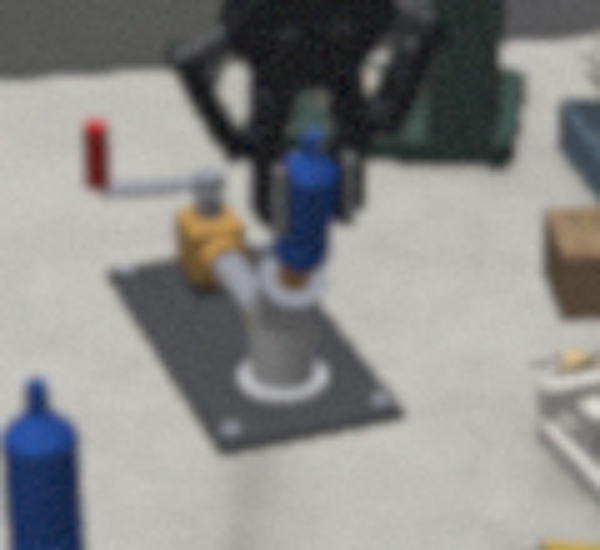

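View pics/w7.png

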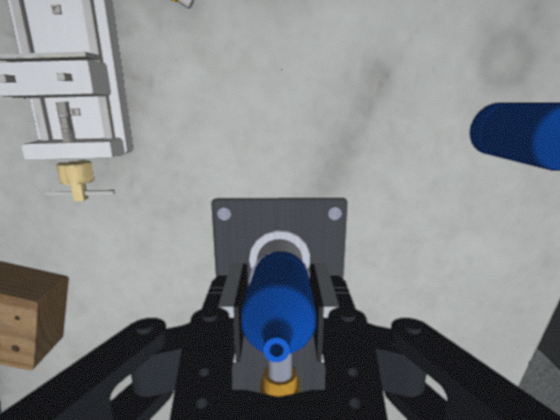

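```bash
python3 -m jog '[{"x":4,"y":0,"z":1,"twist":0},{"x":8,"y":0,"z":3,"twist":0},{"x":12,"y":0,"z":5,"twist":0},{"x":14,"y":0,"z":6,"twist":0},{"x":14,"y":0,"z":6,"twist":0}]'; python3 meas.py 8
```

```text
time_s: 6.87
tool_pos: [552.1, -105.2, 109.1]
tcp_rot: [0.769, -0.639, -0.001, 0.0]
wrist_force: [-2.7, 4.2, 0.5]
finger_gap: 26.8
130 x 1.5 y [-63.2 -40.6] 369
140 x 0.1 y [-61.9 -37.8] 1916
150 x 0.7 y [-64.4 -49.9] 201
160 x -2.7 y [-63.3 -57.5] 17
180 x -0.2 y [-68.1 -60. ] 38
z [132.1863208  194.54725814]
6.9167 tcp post [  1.1 -50.3 109.2] F post [-1.8  4.8 -1. ] T [1.55 0.71 0.04] gap 26.7
```

View pics/s8.png

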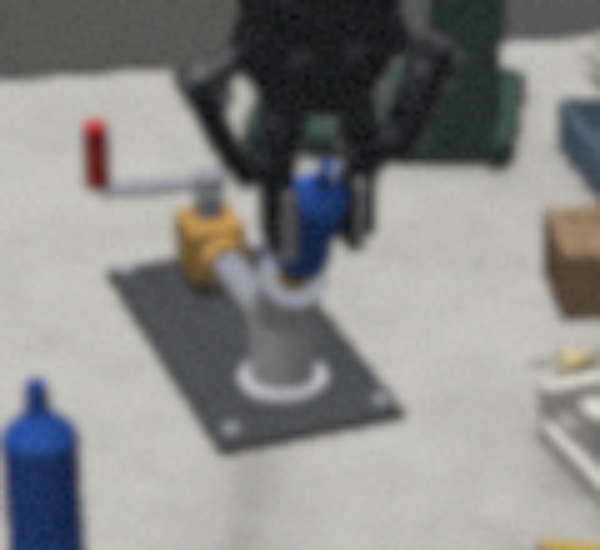

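View pics/w8.png

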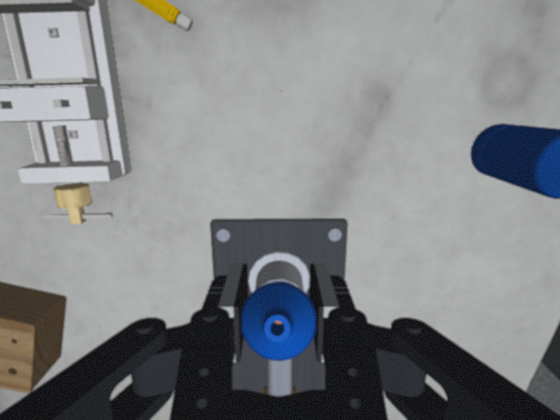

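```bash
cat > fit.py <<'E'
from h import *
from scipy.optimize import least_squares
yaw=np.radians(10.77);X=np.array([np.cos(yaw),np.sin(yaw),0]);Y=np.array([-np.sin(yaw),np.cos(yaw),0])
O=np.array([541.59,-55.83,0]);A=np.stack([X,Y,[0,0,1]],1)
ps=[]
for n in ["wrist","side"]:
    m=arm.camera_model(n);p,d=arm.snapshot(n)
    Q=(cloud(n,d,m)-O)@A;h=cv2.cvtColor(p[:,:,::-1].copy(),cv2.COLOR_BGR2HSV)
    M=(h[...,0]>105)&(h[...,0]<130)&(h[...,1]>110)&np.isfinite(Q[...,0])&(abs(Q[...,0])<30)&(abs(Q[...,1]+40)<50)&(Q[...,2]>80)&(Q[...,2]<185)
    M=cv2.erode(M.astype(np.uint8),np.ones((3,3)) if n=="wrist" else np.ones((1,1)))>0
    ps.append(Q[M]);print(n,M.sum())
def prof(t):
    return np.interp(t,[0,50,64,72],[14,14,5,4])   # approx outside
def res(v,q):
    th,ph=v[3],v[4];a=np.array([np.sin(ph),-np.sin(th)*np.cos(ph),np.cos(th)*np.cos(ph)])
    c=np.array(v[:3]);w=q-c;t=w@a;r=np.linalg.norm(w-np.outer(t,a),axis=1)
    e=np.where(t<50,r-14,0)
    e=np.where(t>=50,(r-prof(t))*.7,e);e=np.where(t>72,np.hypot(np.maximum(r-4,0),t-72),e);e=np.where(t<0,np.hypot(r-14,t),e)
    return e
def fit(q):
    r=least_squares(res,[0,-25,95,.5,0],args=(q,),loss="soft_l1",f_scale=1)
    c=r.x;th=c[3];a=np.array([0,-.5,.866]);o=np.array([0,-15.8,78.9])
    print(len(q),"mouth",np.round(c[:3],1),"tilt",round(np.degrees(th),1),"side",round(np.degrees(c[4]),1),"u",round((c[:3]-o)@a,1),"off",round((c[:3]-o)@np.array([0,.866,.5]),1),"rms",np.sqrt(np.mean(r.fun**2)).round(2))
fit(ps[0]);fit(ps[1])
st=arm.read_state();print(st["time_s"],"tcp post",np.round((st["tool_pos"]-O)@A,1),"F post",np.round(st["wrist_force"]@A,1),"gap",round(st["finger_gap"],1))
E
python3 fit.py
```

```text
wrist 4231
side 153
4231 mouth [ -0.3 -26.8  92.8] tilt 27.0 side 0.6 u 17.5 off -2.6 rms 1.04
153 mouth [ -1.8 -25.4  95.4] tilt 28.8 side 1.6 u 19.1 off -0.0 rms 1.44
7.0667 tcp post [  1.2 -50.2 109.5] F post [-2.1  3.6  0.3] gap 26.7
```

```bash
python3 -m jog '[{"x":-0.5,"y":0.5,"z":2.5,"twist":0},{"x":-1.5,"y":0.5,"z":4.5,"twist":0},{"x":-2.8,"y":0.5,"z":6.7,"twist":0},{"x":-4,"y":0.5,"z":9,"twist":0},{"x":-4,"y":0.5,"z":9,"twist":0}]'; python3 fit.py
```

```text
time_s: 7.48
tool_pos: [551.5, -100.8, 100.8]
tcp_rot: [0.769, -0.639, 0.0, -0.0]
wrist_force: [-2.5, 3.1, 3.4]
finger_gap: 27.1
wrist 4201
side 142
4201 mouth [ -0.5 -21.   85.2] tilt 29.3 side 1.1 u 8.1 off -1.3 rms 0.72
142 mouth [  1.6 -20.5  86.7] tilt 29.0 side -2.6 u 9.1 off -0.2 rms 1.71
7.5833 tcp post [  1.3 -46.  100.8] F post [-1.2  3.5  2.5] gap 27.0
```

```bash
python3 -m jog '[{"x":-0.5,"y":0.3,"z":0.9,"twist":0},{"x":-1,"y":0.3,"z":1.8,"twist":0},{"x":-1.5,"y":0.3,"z":2.7,"twist":0},{"x":-1.5,"y":0.3,"z":2.7,"twist":0}]'; python3 fit.py;python3 -m jog '[{"x":0,"y":0,"z":0,"twist":0},{"x":0,"y":0,"z":0,"twist":0}]' 0 80;python3 fit.py|tail -1
```

```text
time_s: 7.92
tool_pos: [551.3, -99.7, 98.6]
tcp_rot: [0.769, -0.639, 0.001, -0.0]
wrist_force: [-2.1, 2.8, 4.9]
finger_gap: 27.1
wrist 4165
side 137
4165 mouth [ -0.4 -20.   83.1] tilt 29.1 side 1.0 u 5.7 off -1.5 rms 0.66
137 mouth [  0.7 -18.9  85.5] tilt 30.2 side -1.9 u 7.3 off 0.6 rms 1.49
8.0167 tcp post [  1.3 -44.9  98.7] F post [-1.3  2.9  5.6] gap 26.8
time_s: 8.18
tool_pos: [551.2, -99.4, 98.7]
tcp_rot: [0.769, -0.639, 0.0, -0.001]
wrist_force: [-2.6, 4.0, 5.8]
finger_gap: 25.6
8.2833 tcp post [  1.3 -44.6  98.7] F post [-2.3  4.5  5.6] gap 26.0
```

```bash
python3 -m jog '[{"x":-0.5,"y":0,"z":0.9,"twist":0},{"x":-1,"y":0,"z":1.7,"twist":0},{"x":-1.5,"y":0,"z":2.6,"twist":0},{"x":-1.5,"y":0,"z":2.6,"twist":0}]'; python3 fit.py
```

```text
time_s: 8.62
tool_pos: [551.0, -98.1, 96.4]
tcp_rot: [0.769, -0.639, 0.001, -0.001]
wrist_force: [-4.0, 4.0, 7.5]
finger_gap: 25.9
wrist 4048
side 138
4048 mouth [ -0.4 -18.2  80.7] tilt 29.2 side 0.9 u 2.8 off -1.2 rms 0.68
138 mouth [  0.1 -17.4  82.8] tilt 29.7 side -0.5 u 4.2 off 0.5 rms 1.55
8.7167 tcp post [  1.4 -43.3  96.4] F post [-2.2  4.   7.4] gap 25.9
```

```bash
python3 -m jog '[{"x":-0.5,"y":0,"z":0.9,"twist":0},{"x":-1,"y":0,"z":1.7,"twist":0},{"x":-1.5,"y":0,"z":2.6,"twist":0},{"x":-1.5,"y":0,"z":2.6,"twist":0}]'; python3 fit.py
```

```text
time_s: 9.05
tool_pos: [550.9, -97.0, 94.4]
tcp_rot: [0.769, -0.639, 0.001, -0.0]
wrist_force: [-4.4, 2.5, 9.3]
finger_gap: 25.9
wrist 4079
side 133
4079 mouth [  2.4 -43.1  91.2] tilt -8.6 side -4.2 u 24.3 off -17.5 rms 4.72
133 mouth [ -0.6 -17.7  81.7] tilt 28.6 side 0.0 u 3.3 off -0.2 rms 2.61
9.15 tcp post [  1.4 -42.1  94.4] F post [-4.1  3.5  9.8] gap 26.0
```

```bash
sed -i 's/least_squares(res,\[0,-25,95,.5,0\]/least_squares(res,[0,-17,81,.52,0]/' fit.py; python3 -m jog '[{"x":-0.5,"y":0.3,"z":0.9,"twist":0},{"x":-1,"y":0.3,"z":1.7,"twist":0},{"x":-1,"y":0.3,"z":1.7,"twist":0}]'; python3 fit.py
```

```text
time_s: 9.4
tool_pos: [550.8, -96.5, 93.4]
tcp_rot: [0.769, -0.639, 0.002, -0.0]
wrist_force: [-4.5, 2.3, 12.4]
finger_gap: 26.2
wrist 4041
side 126
4041 mouth [ -0.5 -15.9  78.1] tilt 30.1 side 1.0 u -0.7 off -0.5 rms 0.67
126 mouth [ -1.9 -15.7  79.8] tilt 29.9 side 1.4 u 0.7 off 0.5 rms 1.52
9.5 tcp post [  1.4 -41.7  93.4] F post [-4.3  2.5 12.6] gap 25.6
```

```bash
python3 -m jog '[{"x":-0.7,"y":0.3,"z":1.2,"twist":0},{"x":-1.2,"y":0.3,"z":2.2,"twist":0},{"x":-1.2,"y":0.3,"z":2.2,"twist":0}]'; python3 fit.py
```

```text
time_s: 9.75
tool_pos: [550.8, -96.5, 93.0]
tcp_rot: [0.77, -0.639, 0.003, -0.0]
wrist_force: [-6.8, -1.1, 21.6]
finger_gap: 25.6
wrist 4068
side 125
4068 mouth [ -0.3 -15.8  77.9] tilt 30.4 side 0.8 u -0.9 off -0.5 rms 0.63
125 mouth [ -0.6 -15.2  79.2] tilt 30.4 side 0.3 u -0.0 off 0.7 rms 1.46
9.85 tcp post [  1.5 -41.7  93. ] F post [-7.3 -0.3 20.9] gap 25.8
```

```bash
python3 -m jog '[{"x":-0.7,"y":0.5,"z":1.2,"twist":0},{"x":-1.2,"y":0.8,"z":2.2,"twist":0},{"x":-1.2,"y":0.8,"z":2.2,"twist":0},{"x":-1.2,"y":0.8,"z":2.2,"twist":0}]'; python3 fit.py; python3 meas.py 9|tail -1
```

```text
time_s: 10.18
tool_pos: [550.9, -96.6, 92.8]
tcp_rot: [0.77, -0.638, 0.005, -0.0]
wrist_force: [-8.3, -3.6, 30.2]
finger_gap: 26.0
wrist 4059
side 130
4059 mouth [ -0.3 -15.9  77.7] tilt 30.4 side 0.8 u -1.0 off -0.6 rms 0.6
130 mouth [ -0.5 -15.7  79.6] tilt 30.1 side -0.1 u 0.6 off 0.4 rms 1.45
10.2833 tcp post [  1.5 -41.8  92.9] F post [-10.2  -2.5  29.6] gap 25.9
10.3333 tcp post [  1.6 -41.8  92.8] F post [-8.9 -1.3 28.7] T [-0.15  3.38  0.06] gap 25.8
```

View pics/s9.png

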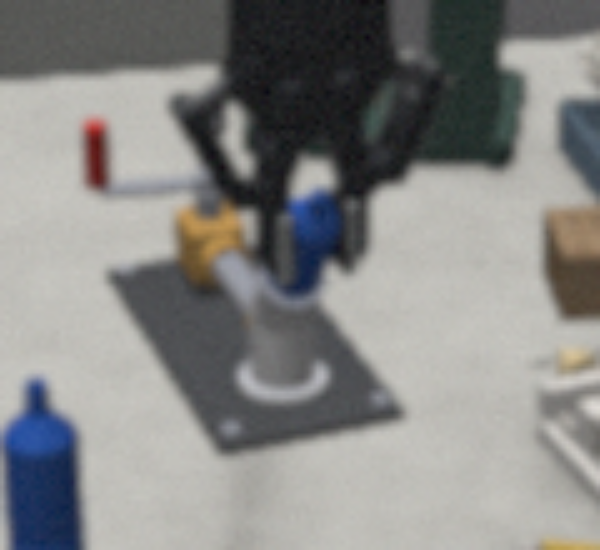

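```bash
python3 -m jog '[{"x":1,"y":-0.6,"z":-1.8,"twist":0},{"x":2,"y":-1.2,"z":-3.5,"twist":0},{"x":2,"y":-1.2,"z":-3.5,"twist":0}]'; python3 -m jog '[{"x":0,"y":0,"z":0,"twist":0},{"x":0,"y":0,"z":0,"twist":0},{"x":0,"y":0,"z":0,"twist":0},{"x":0,"y":0,"z":0,"twist":0}]' 0.7; python3 fit.py
```

```text
time_s: 10.63
tool_pos: [550.8, -96.5, 93.1]
tcp_rot: [0.769, -0.639, 0.002, -0.0]
wrist_force: [-6.5, 0.5, 15.9]
finger_gap: 25.9
time_s: 10.97
tool_pos: [549.8, -95.6, 89.9]
tcp_rot: [0.769, -0.639, -0.0, 0.0]
wrist_force: [0.5, 0.0, 0.1]
finger_gap: 59.9
wrist 4281
side 149
4281 mouth [ -0.6 -15.9  78.1] tilt 30.6 side 0.6 u -0.7 off -0.5 rms 0.64
149 mouth [ -0.4 -15.5  79.1] tilt 30.1 side -0.8 u 0.1 off 0.4 rms 1.19
11.0667 tcp post [  0.6 -40.5  89.9] F post [-0.2 -0.   0.4] gap 59.4
```

```bash
python3 -m jog '[{"x":0,"y":0,"z":-25,"twist":0},{"x":0,"y":0,"z":-60,"twist":0},{"x":0,"y":0,"z":-100,"twist":0},{"x":-10,"y":10,"z":-135,"twist":0},{"x":-30,"y":25,"z":-160,"twist":0}]';python3 - <<'E'
from h import *
d=np.load("pics/side0.npy");W=cloud("side",d)
for y in range(110,320,20):
    s=(abs(W[...,0]-510)<90)&(W[...,1]>y)&(W[...,1]<y+20)&(W[...,2]>40)
    if s.sum()>3: print(y,s.sum(),np.round(np.percentile(W[s],[1,99],axis=0)).tolist())
go(480,20,250,-79.2)
E
```

```text
time_s: 11.48
tool_pos: [521.0, -71.5, 253.2]
tcp_rot: [0.769, -0.64, 0.002, -0.001]
wrist_force: [1.0, 1.0, -0.0]
finger_gap: 59.7
210 50 [[593.0, 210.0, 205.0], [599.0, 223.0, 254.0]]
230 18 [[580.0, 244.0, 255.0], [599.0, 250.0, 278.0]]
250 134 [[516.0, 251.0, 262.0], [595.0, 270.0, 328.0]]
270 18 [[513.0, 270.0, 295.0], [550.0, 278.0, 327.0]]
t 11.4833 pos [521.  -71.5 253.2] yaw -79.6 F [ 1.  1. -0.] gap 59.7 -> shift [-97.5  23.8   3. ] twist -0.4
```

```bash
python3 -m jog '[{"x":0,"y":10,"z":0,"twist":0},{"x":0,"y":10,"z":0,"twist":0},{"x":0,"y":10,"z":0,"twist":0}]';python3 - <<'E'
from h import *
go(460,56.3,82,-79.2)
m=arm.camera_model("wrist");p,d=arm.snapshot("wrist");cv2.imwrite("pics/w10.png",p[:,:,::-1])
W=cloud("wrist",d,m);h=cv2.cvtColor(p[:,:,::-1].copy(),cv2.COLOR_BGR2HSV)
r=((h[...,0]<5)|(h[...,0]>172))&(h[...,1]>150)&(abs(W[...,0]-470)<60)&(abs(W[...,1]-60)<60)&(W[...,2]>60)&(W[...,2]<120)
q=W[r];print(len(q),np.round(np.percentile(q,[1,50,99],axis=0),1).tolist());t=q[q[:,2]>106];print("knob top",np.round(t.mean(0),1),len(t))
p,d=arm.snapshot("side");cv2.imwrite("pics/s10.png",cv2.resize(p[130:280,230:390,::-1],None,fx=4,fy=4,interpolation=cv2.INTER_CUBIC))
E
python3 fit.py
```

```text
time_s: 11.73
tool_pos: [509.6, -72.1, 250.3]
tcp_rot: [0.769, -0.639, -0.0, -0.0]
wrist_force: [0.3, -0.1, -0.9]
finger_gap: 59.5
t 11.7333 pos [509.6 -72.1 250.3] yaw -79.4 F [ 0.3 -0.1 -0.9] gap 59.5 -> shift [-135.3   25.3  168.3] twist -0.2
314 [[455.3, 50.1, 79.3], [461.6, 52.3, 104.2], [466.3, 61.7, 110.9]]
knob top [460.8  55.6 109.5] 144
wrist 1279
side 143
1279 mouth [ -0.1 -16.4  77.8] tilt 29.9 side 0.1 u -0.7 off -1.1 rms 0.55
143 mouth [ -1.4 -15.6  79.2] tilt 30.2 side -0.2 u 0.2 off 0.3 rms 1.31
11.9333 tcp post [-34.3 -10.5 249.1] F post [-1.1 -0.  -0.1] gap 59.4
```

View pics/w10.png

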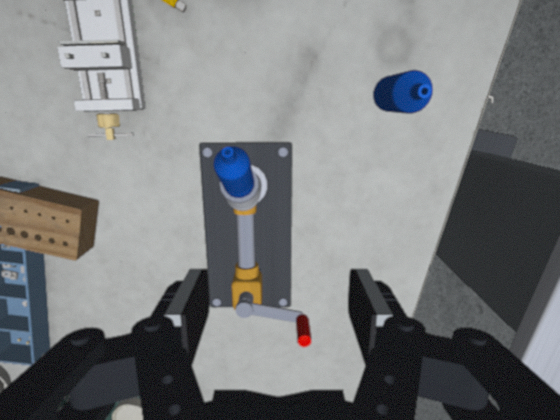

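View pics/s10.png

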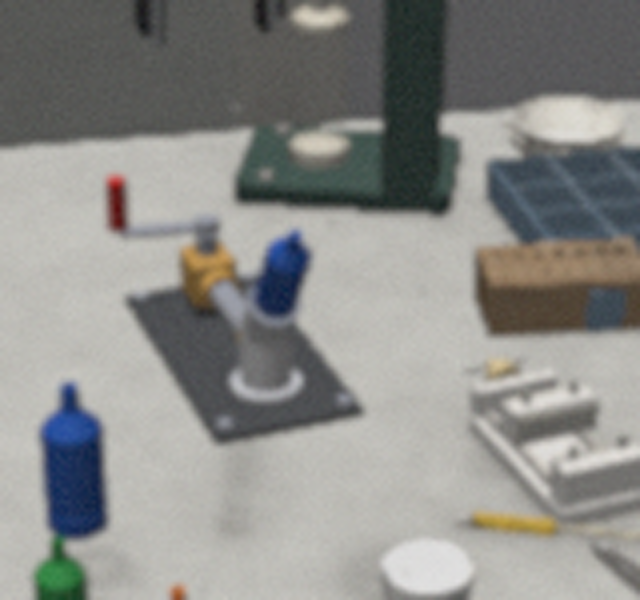

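Nozzle stays fully on the collar, tilted 30° (wrist (237,172)). Knob at wrist (304,338), world (460.6,56). On to the lever.

```bash
python3 -m jog '[{"x":-34,"y":6,"z":16,"twist":0},{"x":-68,"y":12,"z":32,"twist":0},{"x":-102,"y":19,"z":48,"twist":0},{"x":-135,"y":25,"z":70,"twist":0},{"x":-135,"y":25,"z":90,"twist":0}]';python3 -m jog '[{"x":0,"y":0,"z":0,"twist":0},{"x":0,"y":0,"z":0,"twist":0}]'
python3 - <<'E'
from h import *
go(460.6,56,82,-79.2)
p,d=arm.snapshot("wrist");cv2.imwrite("pics/w11.png",p[:,:,::-1])
E
```

```text
time_s: 12.35
tool_pos: [459.2, 59.5, 159.0]
tcp_rot: [0.77, -0.638, -0.001, -0.0]
wrist_force: [0.0, 1.1, -0.5]
finger_gap: 59.8
time_s: 12.52
tool_pos: [460.3, 55.4, 159.7]
tcp_rot: [0.769, -0.639, -0.0, 0.002]
wrist_force: [0.4, 0.6, 0.1]
finger_gap: 59.9
t 12.5167 pos [460.3  55.4 159.7] yaw -79.4 F [0.4 0.6 0.1] gap 59.9 -> shift [-0.6 -0.6 77.7] twist -0.2
```

View pics/w11.png

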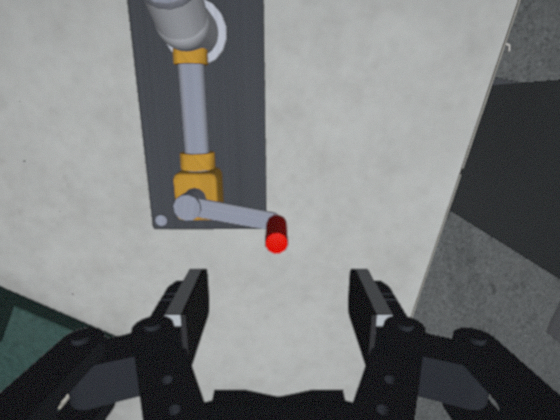

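```bash
python3 -m jog '[{"x":-0.5,"y":-0.5,"z":30,"twist":0},{"x":-0.5,"y":-0.5,"z":60,"twist":0},{"x":-0.5,"y":-0.5,"z":77,"twist":0},{"x":-0.5,"y":-0.5,"z":77,"twist":0},{"x":-0.5,"y":-0.5,"z":77,"twist":0}]';python3 -m jog '[{"x":0,"y":0,"z":0,"twist":0},{"x":0,"y":0,"z":0,"twist":0},{"x":0,"y":0,"z":0,"twist":0},{"x":0,"y":0,"z":0,"twist":0},{"x":0,"y":0,"z":0,"twist":0}]' 0 30
python3 - <<'E'
from h import *
go(460.6,56,82,-79.2)
p,d=arm.snapshot("wrist");cv2.imwrite("pics/w12.png",p[:,:,::-1])
E
```

```text
time_s: 12.98
tool_pos: [462.0, 55.6, 84.3]
tcp_rot: [0.769, -0.64, 0.0, 0.0]
wrist_force: [0.3, 0.6, -0.0]
finger_gap: 60.0
time_s: 13.4
tool_pos: [461.3, 56.5, 84.5]
tcp_rot: [0.769, -0.639, 0.0, -0.001]
wrist_force: [-1.8, -0.2, 5.4]
finger_gap: 12.8
t 13.4 pos [461.3  56.5  84.5] yaw -79.4 F [-1.8 -0.2  5.4] gap 12.8 -> shift [0.3 0.8 2.5] twist -0.2
```

View pics/w12.png

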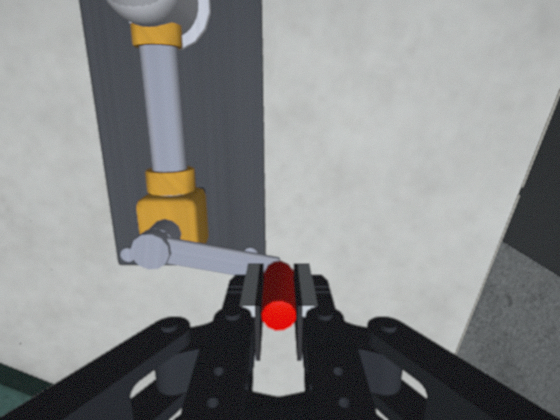

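```bash
python3 -m jog '[{"x":-5,"y":-1.2,"z":0,"twist":0},{"x":-10.3,"y":-2.7,"z":0,"twist":0},{"x":-15.7,"y":-5,"z":0,"twist":0},{"x":-21.1,"y":-7.9,"z":0,"twist":0},{"x":-30.6,"y":-15.2,"z":0,"twist":0}]' 0 25;python3 -c "
from h import *
go(461.3,56.5,84)"
```

```text
time_s: 13.87
tool_pos: [468.3, 88.3, 84.3]
tcp_rot: [0.769, -0.64, -0.001, 0.002]
wrist_force: [-10.3, -0.6, 12.6]
finger_gap: 13.1
t 13.8667 pos [468.3  88.3  84.3] yaw -79.5 F [-10.3  -0.6  12.6] gap 13.1 -> shift [30.  12.6  0.4] twist None
```

```bash
python3 -m jog '[{"x":-4,"y":-2.5,"z":-1,"twist":0},{"x":-8,"y":-7.5,"z":-1,"twist":0},{"x":-11.5,"y":-12.5,"z":-1,"twist":0},{"x":-14.4,"y":-18,"z":-1,"twist":0},{"x":-16.4,"y":-23.5,"z":-1,"twist":0}]';python3 -c "
from h import *
go(461.3,56.5,84)"
```

```text
time_s: 14.28
tool_pos: [488.0, 111.9, 84.4]
tcp_rot: [0.769, -0.64, -0.003, -0.0]
wrist_force: [-14.9, 13.0, 9.8]
finger_gap: 12.9
t 14.2833 pos [488.  111.9  84.4] yaw -79.5 F [-14.9  13.    9.8] gap 12.9 -> shift [49.7 36.3  0.3] twist None
```

```bash
python3 -m jog '[{"x":-4,"y":-4.5,"z":-1,"twist":0},{"x":-5.5,"y":-9,"z":-1,"twist":0},{"x":-6.3,"y":-14,"z":-1,"twist":0},{"x":-6.6,"y":-19,"z":-1,"twist":0},{"x":-6.6,"y":-22,"z":-1,"twist":0}]';python3 -m jog '[{"x":0,"y":-1,"z":0,"twist":0},{"x":0,"y":-1,"z":0,"twist":0}]'
python3 - <<'E'
from h import *
go(509.8,120,84)
m=arm.camera_model("wrist");p,d=arm.snapshot("wrist");cv2.imwrite("pics/w13.png",p[:,:,::-1])
E
```

```text
time_s: 14.7
tool_pos: [509.1, 121.7, 84.4]
tcp_rot: [0.769, -0.64, -0.002, 0.0]
wrist_force: [-16.6, 8.4, 7.9]
finger_gap: 12.9
time_s: 14.87
tool_pos: [509.0, 121.8, 84.5]
tcp_rot: [0.769, -0.64, -0.003, 0.001]
wrist_force: [-10.7, 6.7, 2.9]
finger_gap: 12.6
t 14.8667 pos [509.  121.8  84.5] yaw -79.5 F [-10.7   6.7   2.9] gap 12.6 -> shift [ 1.9 -0.5  0.5] twist None
```

View pics/w13.png

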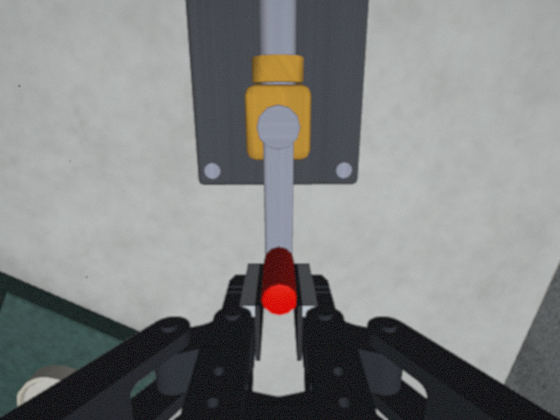

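```bash
python3 -m jog '[{"x":0,"y":-2,"z":0,"twist":0},{"x":0,"y":-4,"z":0,"twist":0},{"x":0,"y":-4,"z":0,"twist":0}]'; python3 -m jog '[{"x":0,"y":3,"z":0,"twist":0},{"x":0,"y":5,"z":0,"twist":0}]'
```

```text
time_s: 15.17
tool_pos: [509.2, 121.9, 84.3]
tcp_rot: [0.768, -0.64, -0.005, 0.004]
wrist_force: [-23.4, 7.5, 13.8]
finger_gap: 12.8
time_s: 15.33
tool_pos: [508.8, 121.8, 84.6]
tcp_rot: [0.769, -0.639, -0.002, -0.0]
wrist_force: [-2.5, 7.5, -4.6]
finger_gap: 12.7
```

Lever at its stop (4 mm more command, 0.2 mm motion). Release and lift.

```bash
python3 -m jog '[{"x":0,"y":0,"z":0,"twist":0},{"x":0,"y":0,"z":0,"twist":0},{"x":0,"y":0,"z":0,"twist":0},{"x":0,"y":0,"z":0,"twist":0}]' 0.6; python3 -m jog '[{"x":0,"y":0,"z":-20,"twist":0},{"x":0,"y":0,"z":-55,"twist":0},{"x":0,"y":0,"z":-90,"twist":0},{"x":0,"y":0,"z":-125,"twist":0},{"x":30,"y":5,"z":-150,"twist":0}]'; python3 -m jog '[{"x":35,"y":5,"z":-10,"twist":0},{"x":70,"y":10,"z":-20,"twist":0},{"x":70,"y":10,"z":-20,"twist":0},{"x":70,"y":10,"z":-20,"twist":0}]';python3 fit.py
python3 - <<'E'
from h import *
m=arm.camera_model("wrist");p,d=arm.snapshot("wrist");cv2.imwrite("pics/w14.png",p[:,:,::-1])
W=cloud("wrist",d,m);h=cv2.cvtColor(p[:,:,::-1].copy(),cv2.COLOR_BGR2HSV)
r=((h[...,0]<5)|(h[...,0]>172))&(h[...,1]>150)&(abs(W[...,0]-500)<70)&(abs(W[...,1]-100)<70)&(W[...,2]>60)&(W[...,2]<125)
q=W[r];t=q[q[:,2]>106];print("knob top",np.round(t.mean(0),1),len(t))
p,d=arm.snapshot("side");cv2.imwrite("pics/s14.png",cv2.resize(p[130:320,220:420,::-1],None,fx=3,fy=3,interpolation=cv2.INTER_CUBIC))
E
```

```text
time_s: 15.67
tool_pos: [511.4, 120.1, 85.7]
tcp_rot: [0.769, -0.639, 0.0, -0.0]
wrist_force: [0.0, 0.7, -1.0]
finger_gap: 51.1
time_s: 16.08
tool_pos: [512.7, 92.1, 238.6]
tcp_rot: [0.77, -0.638, 0.001, -0.002]
wrist_force: [1.6, -0.8, -0.2]
finger_gap: 50.9
time_s: 16.42
tool_pos: [514.9, 17.5, 256.2]
tcp_rot: [0.768, -0.64, 0.001, -0.001]
wrist_force: [0.1, 0.6, -0.2]
finger_gap: 51.6
wrist 2129
side 147
2129 mouth [ -0.2 -16.3  77.5] tilt 29.8 side 0.2 u -0.9 off -1.1 rms 0.55
147 mouth [ -0.3 -14.9  79.5] tilt 31.4 side -1.3 u 0.1 off 1.1 rms 1.25
16.5167 tcp post [-12.8  78.7 255. ] F post [-0.2  0.9 -0.9] gap 51.3
knob top [509.2 114.1 109.4] 153
```

View pics/w14.png

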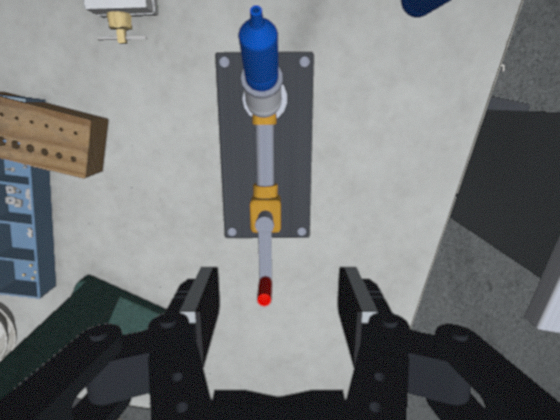

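View pics/s14.png

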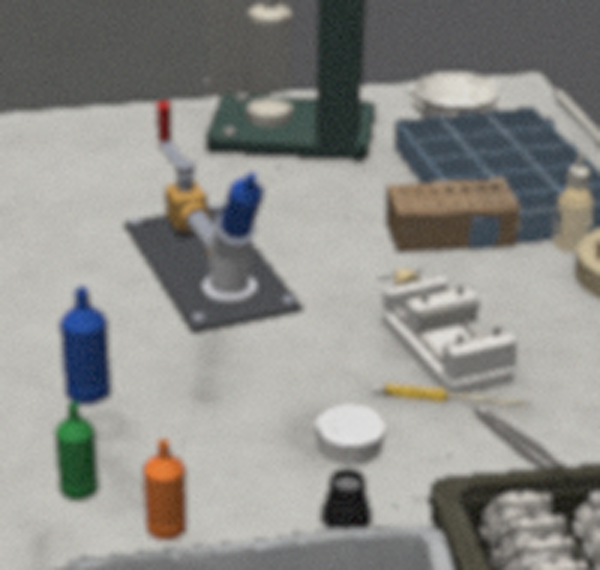

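```bash
python3 -c "
from bench import arm
print(arm.read_state()['time_s']);print(arm.job_done())"
```

```text
16.6167
the job is handed in; nothing more can be done
None
```

The blue nozzle is on the outlet with its mouth flush against the collar, and the valve is fully open. I handed the job in at 16.6 s.

- **Nozzle:** I picked the smaller blue nozzle and lowered it over the outlet's nose. With a light grip it swung to the 30° slant in the jaws. I then gripped harder and pressed it along the axis until it stopped moving at about 27 N.
- **Nozzle check:** After release and after the lever move, both cameras put the mouth 0 to 1 mm from the collar. The wrist camera read about -0.9 mm and the side camera about +0.1 mm, within the 2 mm calibration. The tilt read 30–31°, and the nozzle held with nothing touching it.
- **Lever:** I then gripped the red knob and swung it clockwise to its stop. A further 4 mm of commanded motion moved it only 0.2 mm. After release the knob was measured at 90° from shut, in line with the pipe. My pivot estimate was a few mm off during the swing, so side forces reached about 20 N, or 28 N with the final push on the stop.
- **Bystanders:** The orange nozzle, parts tin and loupe look undisturbed in the last side picture. I judged that by eye and did not measure their positions again.

One jog command was refused early on because it was missing a key, and I repeated it. One camera fit gave a wrong answer mid-press, and the next fit put it right.

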